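# Index the carrier and hold a spread snap ring at the spindle groove

### The job

Push the carrier with the upright spindle along its rail until it clicks into the fitting station. Then take the snap-ring spreader from its rest by its two handles, squeeze them fully so that the ring on its tips opens, bring the open ring over the top of the spindle and lower it, level and centred, to the groove. Finish there, still holding the spreader squeezed with the open ring around the groove and not leaning on the spindle; do not let go, and leave the other things on the table alone.

Things in the scene. Friction and masses are not known exactly. Their poses are not given: they have to be found in the camera images.
- rail: The fixed indexing rail, a low aluminium double rail on a dark base plate, 64 mm (x) x 204 mm (y) x 23 mm high. Origin: centre of its underside, on the table. Its y axis runs along the rail; the carrier is pushed towards its -y. Two small steel pointers on its -x side mark the stations: the start one at y = +55 mm, the fitting station at y = -45 mm.
- carrier (a joint): Travel of the carrier towards the rail's -y, m: 0 at the start pointer, 0.100 in the fitting station's detent, 0.125 at the end stop. Starts at 0 to 0.03. Friction about 1.2 N; at about 0.089 a sprung ball meets a bump and takes some 12 N to push over, then the carrier hops forward and the detent draws it to 0.100. It takes some 10 N to push it out again, beyond 0.102.
- push_face (a point): Centre of the carrier's rear end face, the one to push on (it faces the rail's +y). The carrier is an aluminium block 56 mm across the rail x 60 mm along it x 36 mm high, underside 24 mm above the table (rail top 22 mm). This point is 42 mm above the table, 30 mm behind the spindle's axis.
- spindle_top (a point): Centre of the top end of the steel spindle stub that stands upright on the middle of the carrier, 109 mm above the table. The stub is 27 mm in diameter with a dark flange of 42 mm at its foot (flange top 68 mm above the table).
- groove (a point): Point on the spindle's axis at mid height of its groove, 17 mm below the spindle's top, 92 mm above the table. The groove is 9 mm high and 23.6 mm in diameter.
- rest: The spreader's fixed rest: dark base plate 56 (x) x 94 (y) mm with two aluminium posts at y = +35 and -35 mm, 34 (x) x 14 (y) mm, 70 mm high, with lips 5 mm higher round each post's top. Origin: centre of its underside, on the table. The spreader's cross plate lies on both posts between the lips; lift it straight up.
- spreader: Loose snap-ring spreader, 0.24 kg, upright in the rest: two black handles on top (+y and -y), steel cross plate 24 x 70 mm (underside 44 mm above the ring's plane), two tips pointing down in the eyelets of a flat steel ring 3 mm thick, which stays on them. z up; origin midway between the eyelets in the ring's mid plane, 26 mm above the table in the rest; the ring lies on its -x side.
- handles (a point): Grip point midway between the handles, 128 mm above the ring's plane. Grip from above, closing along the spreader's y. Width over the handles here 58 mm free, 36 mm fully squeezed (faces then upright); 67 mm at their tops, 150 mm above the ring's plane. Each is 14 mm wide (x), 60 mm long. Spring: about 10 N a handle at full squeeze; both move alike, and the ring can open within the rest.
- ring_seat (a point): Centre of the spread ring's opening, in the ring's mid plane, 15.5 mm from the spreader's origin towards its -x; it should end at groove, at any yaw. Unsqueezed the ring is 25 mm wide inside, too small for the spindle; fully squeezed it clears the spindle by 2 to 3 mm all round, is about 47 mm wide (y) and reaches 25 mm from here towards -x.
- spread (a joint): Angle of each handle in rad: 0 free (ring closed), 0.19 fully squeezed against the stop (ring fully open).
- vial_c: A loose small brown vial, 29 mm diameter, 42 mm high, a bystander; origin under its centre.
- vial_d: A loose brown vial, 26 mm diameter, 50 mm high, a bystander; origin under its centre.
Mind the look-alikes: they are no part of the job. There is more than one size of the spreader; the job needs the larger.

How it is judged:
By the outcome, as a careful person would: the job done as asked, in the order asked, and still so for the second after the job is handed in, while the arm keeps its last pose, push and grip.
It also fails if it takes over 58 s, if anything falls off the work surface, if the arm or the gripper's body presses on something with over 40 N, if the wrist force passes 120 N, or if a joint passes its speed limit or range.

### The arm

A 7-joint arm with a two-finger parallel gripper is mounted at the origin on a cart in front of the work surface, level with it; the furniture and walls round the work are solid. World frame = base frame: x ahead of the robot, y to its left, z up, the work surface at z = 0. Lengths are in m, angles in rad, forces in N, time in s.
With the tool pointing down it reaches from about 0.425 to 0.95 m from the base axis. Payload 16.7 kg.
Tool frame: the origin (TCP) lies midway between the tips of the shut fingers; the grasp point (between the pads) lies bot.pinch_z behind it (bot.pinch_z is the distance from the TCP to the grasp point, in m); z points along the fingers, y is the direction in which the jaws open and shut (so a half turn about z gives the same grasp; the last joint's range is limited). The gripper opens to 94 mm and grips with 3 to 60 N. Pads are 16 mm wide; open, the fingers measure 119 mm over their backs; the gripper's body (75 mm by 177 mm) begins 78 mm behind the grasp point.
Start: joints at [-1.45, 0.426, 0.074, 1.606, -0.034, 1.111, -0.067], TCP at [0.181, 0.65, 0.205] pointing down, gripper open.
Joint ranges: [-2.85, 2.85], [-0.5, 2.14], [-1.23, 1.37], [0.21, 2.46], [-1.02, 4.16], [0.16, 2.05], [-2.73, 2.73]. Speed limits (rad/s): [1.89, 1.89, 2.39, 2.39, 3.01, 3.01, 3.01].

### API

Orientations are given as a rotation vector (axis times angle).
In Python, from cell import bot gives the robot as it stands. The module is installed in compiled form; this text tells all that it offers.
- The arm moves only by the tool step_arm, never from a script. Its argument "increments" is one flat list of numbers, 5 for each row, row after row: the shift along the tool's x, y, z in mm, then the turn about the tool's z in rad, then the finger opening in mm, from 0 to 94. A call has 1 to 8 rows; each row is the pose to reach, as a shift and turn from the pose commanded when the call began, along the tool's axes at that moment; what a row does not reach only later rows make up. A row lasts 1/10 s, in which the tool goes at most 50 mm and 8.59 degrees, less where a joint would pass 70% of its speed; a pose out of reach is approached as far as the arm can. A call with a gripper value outside its range is refused whole. The fingers move at their own pace and stop on an object; "squeeze" is the grip in N (left out, the last holds). Time passes only in rows, so rows that repeat a pose let the fingers close. It gives the time, the measured TCP pose, the force and the opening at its end, in the units of the state.
- bot.state(): the state, without advancing time (a new reading comes with each control period).
- bot.get_image(name): name is "scene" or "top" or "wrist"; returns the picture (480x640x3 uint8, blue, green, red); there is no depth.
- bot.camera_params(name): a dict with "fov_y" (degrees; the focal length in pixels is half the picture's height over the tangent of half this angle, whatever the lens; pixels are square), "cx", "cy" (the principal point, pixels), "R" (3x3) and "t" (3): a world point X has camera coordinates R X + t. Camera axes: x right, y down, z forward; pixel columns grow to the right and rows downward; lengths in m; the calibration is good to about 2 mm. A picture is of the moment at which its call begins: read the wrist's pose just before it. camera_params takes no time and is no camera call; for the wrist camera it gives the pose at the moment of the call.
- bot.finish_job(): hands the job in, once; it reports no verdict.
The state is a dict: "time": time; "qpos": joint angles; "joint_vel": joint speeds; "tau": joint torques, N m; "tool_pos": TCP position; "tcp_rot": TCP orientation; "wrist_force": force on the tool from outside, world axes, zero at the start; "ft_torque": the same for the moment, N m; "grip_width": opening from 0.0 (shut) to 1.0 (fully open).
Only numpy, scipy, OpenCV 4.12 (cv2) and the standard library are available. Lean on these libraries where they do the work, as an engineer would, in place of code of your own. Each camera call takes 0.05 s, during which the arm holds its last target.

## Working session

There is one attempt and no reset: what is moved stays moved. The work goes in short steps, Python scripts to look and compute and a tool call to move; the robot and the scene stay as the last step left them, time stands still between calls to the robot, and variables do not carry over. Pictures are saved under pics/ and viewed, and the job is handed in when it is done.

Besides the shell and the picture viewer there is one more tool, called after "Request:" as name(argument=value, ...) on one line, values as JSON. step_arm: Moves the arm, as the interface text tells. Its arguments: {"type":"object","properties":{"increments":{"type":"array","items":{"type":"number"}},"squeeze":{"type":"number"}},"required":["increments"]}

```bash
mkdir -p pics; cat > h.py <<'E'
import numpy as np, cv2
from cell import bot
from scipy.spatial.transform import Rotation as Rn
def cam(n):
    p=bot.camera_params(n); f=240/np.tan(np.radians(p['fov_y'])/2)
    return f,p['cx'],p['cy'],np.array(p['R']),np.array(p['t'])
def ray(c,u,v):
    f,cx,cy,R,t=c; d=R.T@np.array([(u-cx)/f,(v-cy)/f,1]); return -R.T@t,d
def onz(c,u,v,z):
    o,d=ray(c,u,v); return o+d*(z-o[2])/d[2]
def proj(c,X):
    f,cx,cy,R,t=c; q=R@np.array(X)+t; return np.array([cx+f*q[0]/q[2],cy+f*q[1]/q[2]])
E
python3 - <<'E'
from h import *
for n in ["scene","top","wrist"]:
    p=bot.camera_params(n); cv2.imwrite(f'pics/{n}0.png',bot.get_image(n)); print(n,p)
print(bot.state(), bot.pinch_z)
E
```

```text
scene {'fov_y': 46.61495537706031, 'cx': 320.1555295950382, 'cy': 249.53085741875182, 'R': array([[ 0.57797121, -0.81587458, -0.01726108],
       [-0.55869847, -0.38019147, -0.73709597],
       [ 0.59481535,  0.43566399, -0.6755676 ]]), 't': array([-0.33963258,  0.3735542 ,  0.68084081])}
top {'fov_y': 47.349509731553894, 'cx': 316.99332494498225, 'cy': 238.8719027858585, 'R': array([[ 0.01234437, -0.99948705, -0.0295508 ],
       [-0.98584738, -0.00722392, -0.16748956],
       [ 0.16719018,  0.03120013, -0.98543087]]), 't': array([-0.00555593,  0.57520527,  0.96798529])}
wrist {'fov_y': 67.83244093472058, 'cx': 319.5547588387342, 'cy': 239.17796992171617, 'R': array([[ 2.68024343e-01,  9.63412110e-01, -2.39957409e-04],
       [ 9.36665438e-01, -2.60525036e-01,  2.34061026e-01],
       [ 2.25434712e-01, -6.29588127e-02, -9.72221877e-01]]), 't': array([-0.67471021, -0.02310385,  0.38887374])}
{'time': 0.15, 'qpos': array([-1.44949559,  0.42655448,  0.07386036,  1.60639763, -0.03408158,
        1.11081155, -0.06710046]), 'joint_vel': array([-0.00192904, -0.00192877,  0.00110928, -0.00087552, -0.00151853,
        0.0007623 ,  0.00088935]), 'tau': array([ 4.63381861e-03, -9.36283350e+01,  3.66931938e+00, -4.54424965e+01,
       -4.87792923e-02,  1.79880392e-02,  4.95604411e-05]), 'tool_pos': array([0.18050984, 0.65009554, 0.20498673]), 'tcp_rot': array([-4.24108057e-01, -3.11278268e+00,  1.43038889e-03]), 'wrist_force': array([ 0.30356913, -1.30306778,  0.51949076]), 'ft_torque': array([-0.00106338,  0.00304726, -0.040308  ]), 'grip_width': 1.000068216550592} 0.0188
```

View pics/scene0.png

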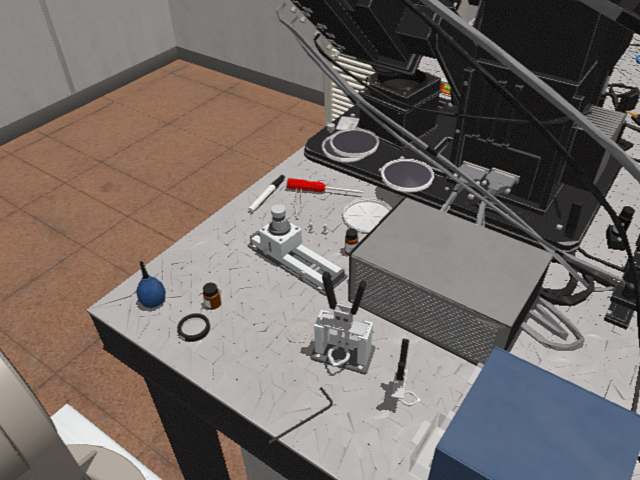

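View pics/top0.png

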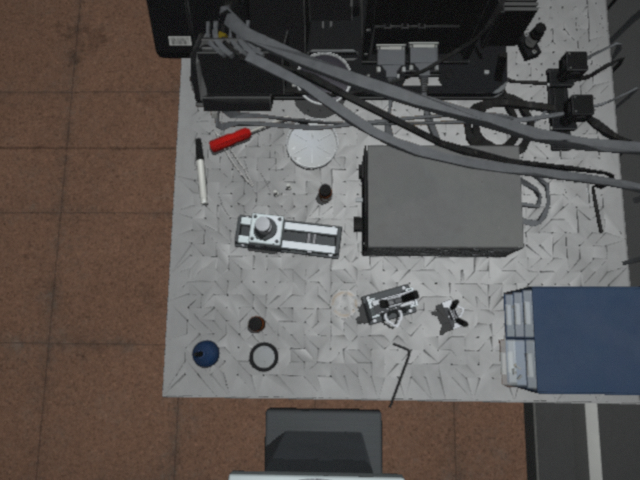

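View pics/wrist0.png

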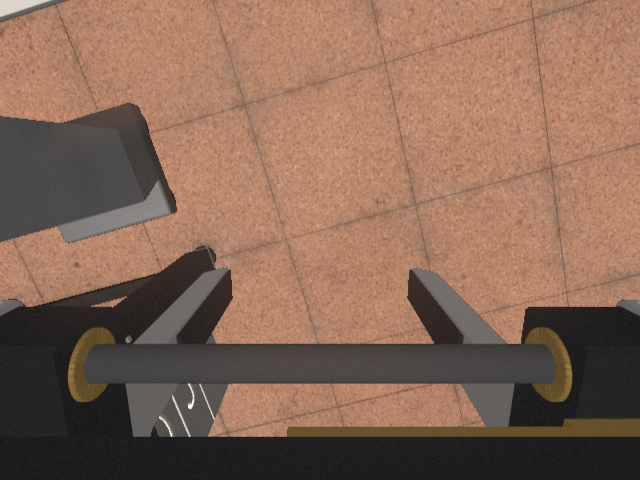

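```bash
python3 - <<'E'
from h import *
a=cv2.imread('pics/top0.png'); 
x=cv2.resize(a[190:270,220:360],None,fx=5.7,fy=5.7,interpolation=cv2.INTER_CUBIC);cv2.imwrite('pics/c1.png',x)
x=cv2.resize(a[270:340,350:480],None,fx=6,fy=6,interpolation=cv2.INTER_CUBIC);cv2.imwrite('pics/c2.png',x)
b=cv2.imread('pics/scene0.png')
x=cv2.resize(b[195:295,240:360],None,fx=6,fy=6,interpolation=cv2.INTER_CUBIC);cv2.imwrite('pics/c3.png',x)
x=cv2.resize(b[265:415,300:430],None,fx=4,fy=4,interpolation=cv2.INTER_CUBIC);cv2.imwrite('pics/c4.png',x)
E
```

```text
(no output)
```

View pics/c1.png

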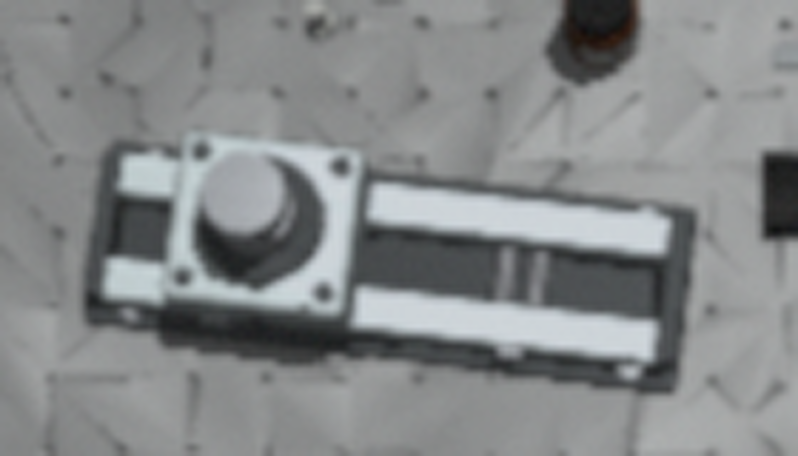

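View pics/c2.png

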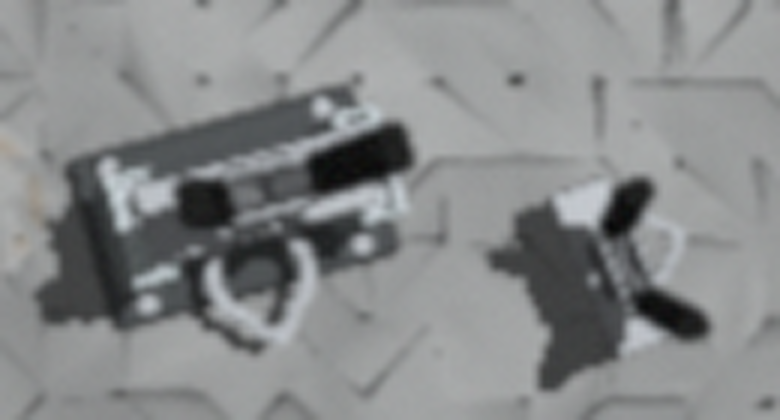

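View pics/c3.png

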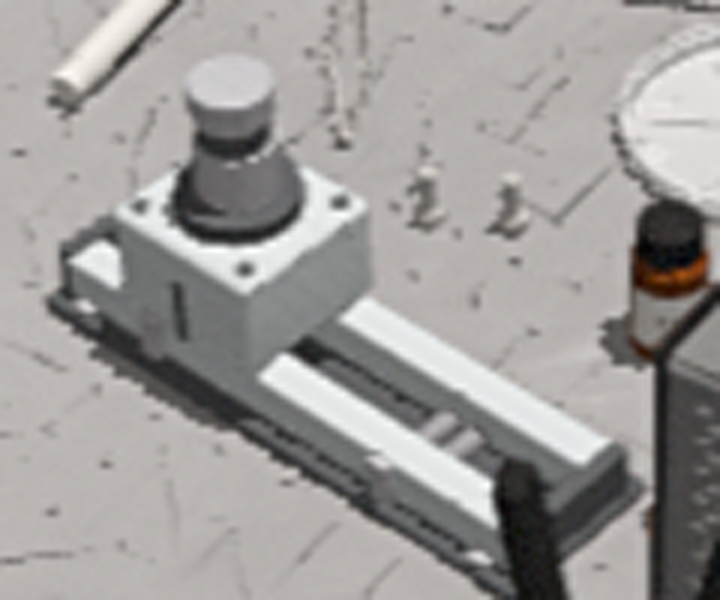

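View pics/c4.png

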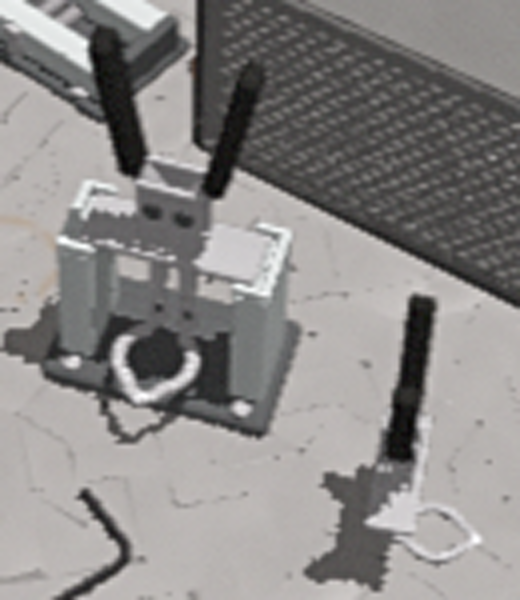

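```bash
python3 - <<'E'
from h import *
T=cam('top');S=cam('scene')
def t1(x,y): return 220+(x+.5)/5.7-.5,190+(y+.5)/5.7-.5
def t2(x,y): return 350+(x+.5)/6-.5,270+(y+.5)/6-.5
def s3(x,y): return 240+(x+.5)/6-.5,195+(y+.5)/6-.5
def s4(x,y): return 300+(x+.5)/4-.5,265+(y+.5)/4-.5
np.set_printoptions(precision=4,suppress=True)
def tri(a,b):
    o1,d1=ray(T,*a);o2,d2=ray(S,*b)
    A=np.stack([d1,-d2],1);k=np.linalg.lstsq(A,o2-o1,rcond=None)[0]
    p,q=o1+k[0]*d1,o2+k[1]*d2;return (p+q)/2,np.linalg.norm(p-q)
print('spindle z109',onz(T,*t1(242,193),.109),onz(S,*s3(231,82),.109),tri(t1(242,193),s3(231,82)))
print('carrier top corners',[onz(T,*t1(*p),.060) for p in [(185,133),(362,152),(351,318),(163,300)]])
print('carrier c top S',[onz(S,*s3(*p),.060) for p in [(115,212),(245,298),(375,212)]])
print('rail base corners z.004',[onz(T,*t1(*p),.004) for p in [(108,145),(695,208),(672,390),(87,322)]])
print('rail top corners z.022',[onz(T,*t1(*p),.022) for p in [(120,152),(672,215),(655,360),(105,298)]])
print('pointers',[onz(T,*t1(*p),.02) for p in [(128,315),(510,350)]])
print('rest base',[onz(T,*t2(*p),.003) for p in [(68,160),(350,85),(400,250),(122,325)]])
print('rest screws T',[onz(T,*t2(*p),.006) for p in [(108,162),(323,108),(362,245),(148,305)]])
print('rest base S',[onz(S,*s4(*p),.006) for p in [(70,360),(240,407)]])
print('handle tops T',[onz(T,*t2(*p),.174) for p in [(205,203),(398,145)]], 'tri?')
print('handle tops S',[onz(S,*s4(*p),.174) for p in [(105,38),(254,72)]])
print('ring tip',onz(T,*t2(275,330),.026),onz(S,*s4(150,398),.026))
print('small: handles tri',[onz(T,*t2(*p),z) for z in(.1,.12) for p in [(635,190),(700,325)]])
print('box corner tri',tri((363,147),(406,197)),tri((522,250),(506,323)), tri((364,250),(354,252)))
st=bot.state();print(Rn.from_rotvec(st['tcp_rot']).as_matrix())
E
```

```text
spindle z109 [0.5918 0.0952 0.109 ] [0.5934 0.0944 0.109 ] (array([0.5922, 0.0945, 0.1096]), np.float64(0.0016454461679519777))
carrier top corners [array([0.6213, 0.121 , 0.06  ]), array([0.6153, 0.0631, 0.06  ]), array([0.5607, 0.0654, 0.06  ]), array([0.5661, 0.1264, 0.06  ])]
carrier c top S [array([0.5693, 0.1254, 0.06  ]), array([0.5607, 0.0673, 0.06  ]), array([0.6145, 0.0588, 0.06  ])]
rail base corners z.004 [array([0.6291, 0.1561, 0.004 ]), array([ 0.6084, -0.0459,  0.004 ]), array([ 0.5457, -0.0384,  0.004 ]), array([0.5674, 0.1611, 0.004 ])]
rail top corners z.022 [array([0.6229, 0.1487, 0.022 ]), array([ 0.6024, -0.0379,  0.022 ]), array([ 0.5533, -0.0326,  0.022 ]), array([0.5728, 0.152 , 0.022 ])]
pointers [array([0.5674, 0.1444, 0.02  ]), array([0.5566, 0.0158, 0.02  ])]
rest base [array([ 0.4728, -0.0834,  0.003 ]), array([ 0.4975, -0.1728,  0.003 ]), array([ 0.4457, -0.1877,  0.003 ]), array([ 0.4213, -0.1003,  0.003 ])]
rest screws T [array([ 0.4721, -0.0959,  0.006 ]), array([ 0.4899, -0.1638,  0.006 ]), array([ 0.447 , -0.1754,  0.006 ]), array([ 0.4276, -0.1083,  0.006 ])]
rest base S [array([ 0.4319, -0.1045,  0.006 ]), array([ 0.4513, -0.1723,  0.006 ])]
handle tops T [array([ 0.4508, -0.1111,  0.174 ]), array([ 0.4667, -0.1622,  0.174 ])] tri?
handle tops S [array([ 0.4518, -0.1098,  0.174 ]), array([ 0.4672, -0.1618,  0.174 ])]
ring tip [ 0.42   -0.1456  0.026 ] [ 0.4228 -0.149   0.026 ]
small: handles tri [array([ 0.4597, -0.2404,  0.1   ]), array([ 0.4218, -0.2575,  0.1   ]), array([ 0.4586, -0.236 ,  0.12  ]), array([ 0.4214, -0.2528,  0.12  ])]
box corner tri (array([ 0.7302, -0.0847,  0.1232]), np.float64(0.008080256590160144)) (array([ 0.544 , -0.3453,  0.1362]), np.float64(1.94964250445844e-05)) (array([ 0.5474, -0.088 ,  0.1305]), np.float64(0.014429750997800821))
[[-0.9636  0.2675 -0.0002]
 [ 0.2675  0.9635 -0.0009]
 [-0.0001 -0.0009 -1.    ]]
```

```bash
cat >> h.py <<'E'
np.set_printoptions(precision=4,suppress=True)
C=np.array([.5877,.0582]);RY=np.array([.1056,.9944]);RX=np.array([.9944,-.1056])
def st():
    s=bot.state();R=Rn.from_rotvec(s['tcp_rot']).as_matrix()
    print('t',s['time'],'p',s['tool_pos'],'y',R[:,1],'z',R[:,2],'F',s['wrist_force'],'M',s['ft_torque'],'w',s['grip_width']*94);return s,R
def go(X,yax=None):
    s,R=st();d=R.T@(np.array(X)-s['tool_pos'])*1000
    a=0
    if yax is not None:
        v=R.T@np.array([yax[0],yax[1],0]);a=np.arctan2(-v[0],v[1])
    print('shift',d,'turn',a)
E
python3 - <<'E'
from h import *
p=C+.112*RY; go([p[0],p[1],.205],RY); go([p[0],p[1],.042],RY)
E
```

```text
t 0.15 p [0.1805 0.6501 0.205 ] y [ 0.2675  0.9635 -0.0009] z [-0.0002 -0.0009 -1.    ] F [ 0.3036 -1.3031  0.5195] M [-0.0011  0.003  -0.0403] w 94.00641235575566
shift [-532.2976 -350.9085    0.3444] turn -0.16502874857627278
t 0.15 p [0.1805 0.6501 0.205 ] y [ 0.2675  0.9635 -0.0009] z [-0.0002 -0.0009 -1.    ] F [ 0.3036 -1.3031  0.5195] M [-0.0011  0.003  -0.0403] w 94.00641235575566
shift [-532.2857 -350.7604  163.3444] turn -0.16502874857627278
```

Request:
step_arm(increments=[-532,-351,0,-0.165,0,-532,-351,0,-0.165,0,-532,-351,0,-0.165,0,-532,-351,0,-0.165,0,-532,-351,0,-0.165,0,-532,-351,0,-0.165,0,-532,-351,0,-0.165,0,-532,-351,0,-0.165,0])

```text
time: 0.95
tool_pos: [0.4443, 0.347, 0.2055]
tcp_rot: [-0.166, -3.137, -0.0]
wrist_force: [0.4, 1.2, 0.1]
grip_width: 0.355
```

```bash
python3 - <<'E'
from h import *
p=C+.112*RY; go([p[0],p[1],.205],RY)
E
```

```text
t 0.95 p [0.4443 0.347  0.2055] y [0.1055 0.9944 0.0001] z [-0.      0.0001 -1.    ] F [0.411  1.2129 0.121 ] M [ 0.0516 -0.0086 -0.0032] w 33.34204390449175
shift [-173.0889 -160.0505    0.4947] turn 8.632228197998182e-05
```

Request:
step_arm(increments=[-173,-160,0,0,0,-173,-160,0,0,0,-173,-160,0,0,0,-173,-160,0,0,0,-173,-160,0,0,0,-173,-160,0,0,0,-173,-160,0,0,0])

```text
time: 1.65
tool_pos: [0.5986, 0.1706, 0.2051]
tcp_rot: [-0.169, -3.136, 0.001]
wrist_force: [-0.4, 0.6, -0.2]
grip_width: 0.003
```

```bash
python3 - <<'E'
from h import *
p=C+.112*RY; go([p[0],p[1],.042],RY)
cv2.imwrite('pics/w1.png',bot.get_image('wrist'))
E
```

```text
t 1.65 p [0.5986 0.1706 0.2051] y [ 0.1074  0.9942 -0.0005] z [-0.0007 -0.0004 -1.    ] F [-0.4017  0.6069 -0.1973] M [ 0.0614 -0.0033 -0.0588] w 0.3100479905918327
shift [ -1.1334  -0.8465 163.0633] turn -0.0017960076450747535
```

View pics/w1.png

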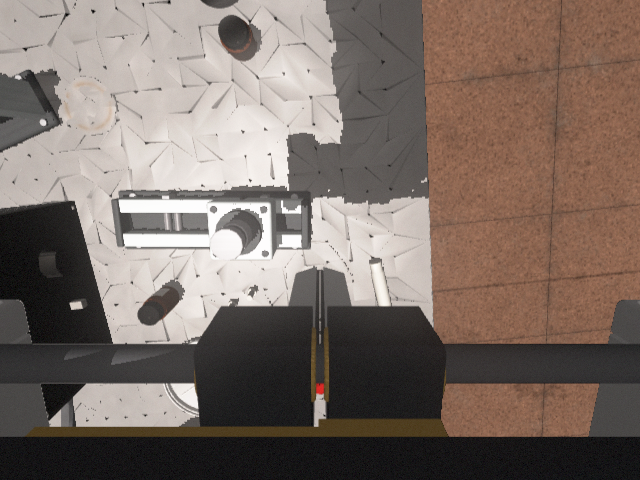

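Request:
step_arm(increments=[0,0,163,0,0,0,0,163,0,0,0,0,163,0,0,0,0,163,0,0,0,0,163,0,0,0,0,163,0,0])

```text
time: 2.3
tool_pos: [0.5994, 0.1722, 0.0445]
tcp_rot: [0.165, 3.135, 0.001]
wrist_force: [0.0, -0.1, 0.2]
grip_width: 0.002
```

```bash
python3 - <<'E'
from h import *
p=C+.079*RY; go([p[0],p[1],.042],RY)
cv2.imwrite('pics/w2.png',bot.get_image('scene')[150:350,200:400])
E
```

```text
t 2.3 p [0.5994 0.1722 0.0445] y [0.1051 0.9945 0.001 ] z [ 0.0018  0.0008 -1.    ] F [ 0.0053 -0.134   0.2138] M [0.0015 0.0196 0.0159] w 0.2119451140489424
shift [ -0.3589 -35.6432   2.4655] turn 0.0005481203520488873
```

View pics/w2.png

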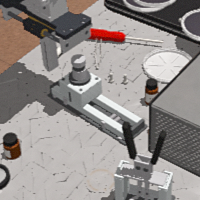

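Request:
step_arm(increments=[0,-15,2,0,0,0,-28,2,0,0,0,-38,2,0,0,0,-48,2,0,0,0,-60,2,0,0,0,-72,2,0,0,0,-84,2,0,0,0,-94,2,0,0])

```text
time: 3.15
tool_pos: [0.5883, 0.0766, 0.0404]
tcp_rot: [-0.167, -3.137, 0.0]
wrist_force: [1.4, 1.2, 1.8]
grip_width: 0.005
```

```bash
python3 - <<'E'
from h import *
p=C-.0025*RY; go([p[0],p[1],.042],RY)
cv2.imwrite('pics/w3.png',bot.get_image('scene')[150:350,200:400])
cv2.imwrite('pics/w3w.png',bot.get_image('wrist'))
E
```

```text
t 3.15 p [0.5883 0.0766 0.0404] y [ 0.1061  0.9944 -0.0002] z [-0.0002 -0.0002 -1.    ] F [1.4052 1.2226 1.7584] M [ 0.4212 -0.1001 -0.0291] w 0.46051332928413213
shift [ -1.3154 -20.8675  -1.5489] turn -0.0005255135733565101
```

View pics/w3w.png

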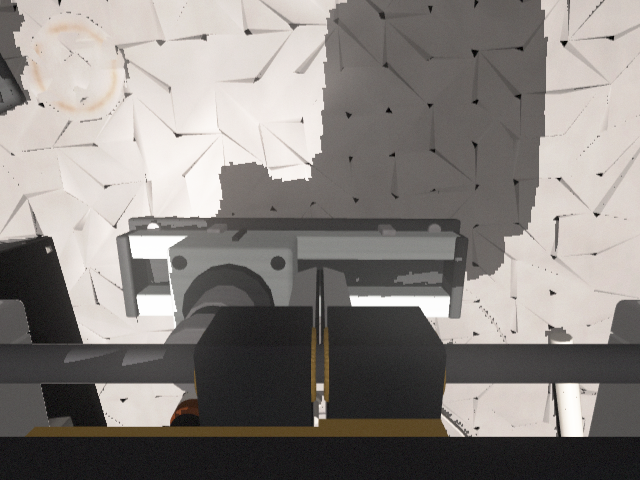

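Request:
step_arm(increments=[0,-4,0,0,0,0,-7,0,0,0,0,-9,0,0,0,0,-9,0,0,0])

```text
time: 3.65
tool_pos: [0.5875, 0.0688, 0.0404]
tcp_rot: [-0.166, -3.137, 0.0]
wrist_force: [-1.0, 0.0, 0.5]
grip_width: 0.007
```

Request:
step_arm(increments=[0,-2,0,0,0,0,-2,0,0,0])

```text
time: 3.85
tool_pos: [0.5873, 0.0675, 0.0404]
tcp_rot: [-0.166, -3.137, -0.001]
wrist_force: [1.4, 3.5, -1.3]
grip_width: 0.004
```

Request:
step_arm(increments=[0,-2,0,0,0,0,-2,0,0,0])

```text
time: 4.05
tool_pos: [0.5872, 0.0668, 0.0405]
tcp_rot: [0.164, 3.137, 0.003]
wrist_force: [0.0, 9.6, -3.5]
grip_width: 0.004
```

```bash
python3 - <<'E'
from h import *
p=C-.0025*RY; go([p[0],p[1],.042],RY)
a=bot.get_image('scene'); cv2.imwrite('pics/w4.png',cv2.resize(a[170:310,220:380],None,fx=5,fy=5)[:600])
cv2.imwrite('pics/w4w.png',bot.get_image('wrist'))
E
```

```text
t 4.05 p [0.5872 0.0668 0.0405] y [0.1043 0.9945 0.0016] z [ 0.0002  0.0016 -1.    ] F [ 0.0316  9.5763 -3.4762] M [ 2.222  -0.1352 -0.0847] w 0.32987778655112865
shift [ -1.3419 -10.9977  -1.5519] turn 0.0013223203047778502
```

View pics/w4.png

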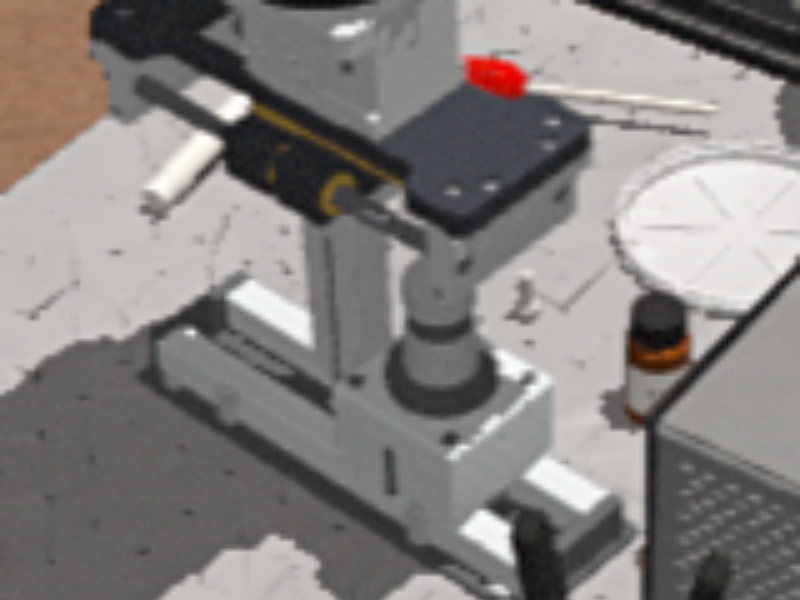

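View pics/w4w.png

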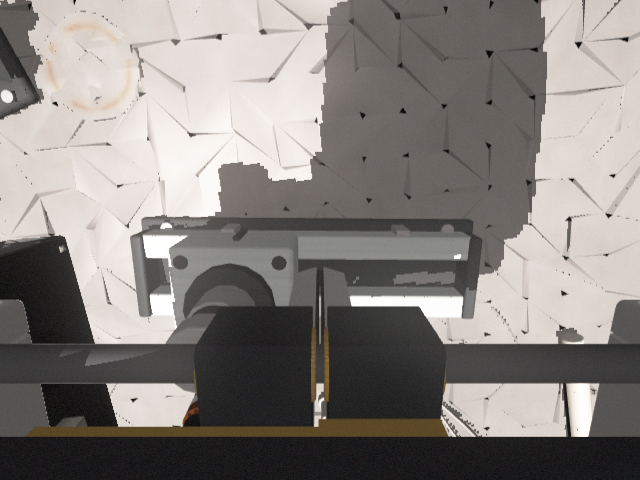

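Request:
step_arm(increments=[0,-1.5,0,0,0,0,-1.5,0,0,0])

```text
time: 4.35
tool_pos: [0.5869, 0.0641, 0.0404]
tcp_rot: [-0.165, -3.137, -0.001]
wrist_force: [-0.6, 2.6, -1.6]
grip_width: 0.006
```

Request:
step_arm(increments=[0,-1.5,0,0,0,0,-1.5,0,0,0])

```text
time: 4.55
tool_pos: [0.5867, 0.0616, 0.0404]
tcp_rot: [-0.167, -3.137, 0.001]
wrist_force: [-0.4, 1.4, -0.1]
grip_width: 0.009
```

Request:
step_arm(increments=[0,0,0,0,0])

```text
time: 4.65
tool_pos: [0.5868, 0.0615, 0.0405]
tcp_rot: [-0.167, -3.137, 0.001]
wrist_force: [-1.0, 0.5, -1.0]
grip_width: 0.003
```

```bash
python3 - <<'E'
from h import *
p=C-.0025*RY; go([p[0],p[1],.042],RY)
a=bot.get_image('scene'); cv2.imwrite('pics/w5.png',cv2.resize(a[170:310,220:380],None,fx=5,fy=5)[:600])
E
```

```text
t 4.65 p [0.5868 0.0615 0.0405] y [ 0.1061  0.9944 -0.0005] z [-0.0002 -0.0005 -1.    ] F [-1.0361  0.4761 -1.028 ] M [0.2063 0.0809 0.0191] w 0.31693797588027683
shift [-1.2669 -5.6535 -1.5395] turn -0.000481786790844107
```

View pics/w5.png

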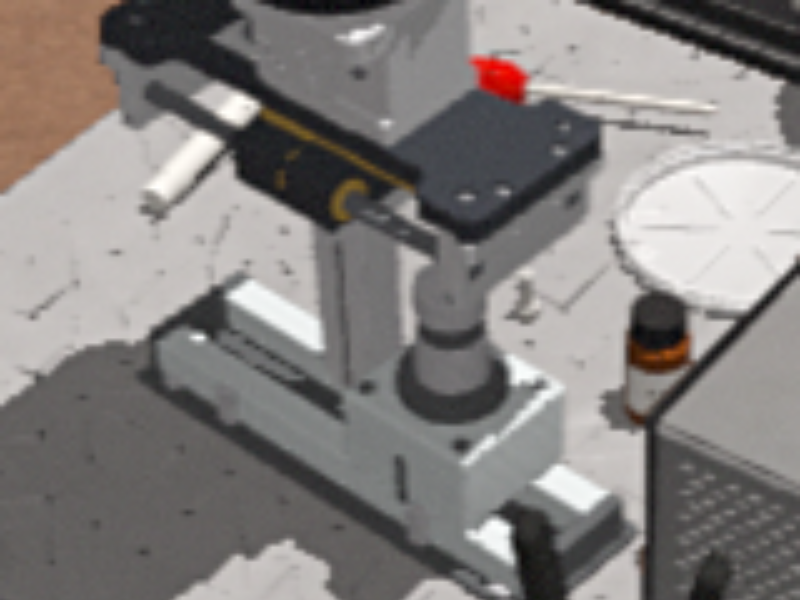

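Request:
step_arm(increments=[0,-2,0,0,0,0,-4,0,0,0,0,-5,0,0,0])

```text
time: 5.0
tool_pos: [0.5863, 0.0565, 0.0405]
tcp_rot: [-0.167, -3.137, 0.0]
wrist_force: [-1.2, 1.2, -0.6]
grip_width: 0.003
```

Request:
step_arm(increments=[0,20,0,0,0,0,40,0,0,0,0,60,-80,0,0,0,60,-180,0,0,0,60,-180,0,94,0,60,-180,0,94,0,60,-180,0,94])

```text
time: 5.7
tool_pos: [0.5949, 0.117, 0.2254]
tcp_rot: [0.166, 3.131, 0.004]
wrist_force: [-0.0, 0.3, 0.9]
grip_width: 0.224
```

```bash
python3 - <<'E'
from h import *
st()
a=bot.get_image('scene'); cv2.imwrite('pics/w6.png',cv2.resize(a[170:310,220:380],None,fx=5,fy=5,interpolation=2)[:600])
b=bot.get_image('top');cv2.imwrite('pics/t6r.png',b); cv2.imwrite('pics/t6.png',cv2.resize(b[190:270,220:360],None,fx=5.7,fy=5.7,interpolation=2))
cv2.imwrite('pics/s6r.png',a)
W=cam('wrist');c=bot.get_image('wrist');cv2.imwrite('pics/wr6.png',c);np.savez('W6',f=W[0],cx=W[1],cy=W[2],R=W[3],t=W[4])
E
```

```text
t 5.7 p [0.5949 0.117  0.2254] y [0.1059 0.9944 0.0031] z [ 0.0068  0.0024 -1.    ] F [-0.0165  0.3038  0.9184] M [-0.0199 -0.0595 -0.0209] w 21.033413336093204
```

View pics/w6.png

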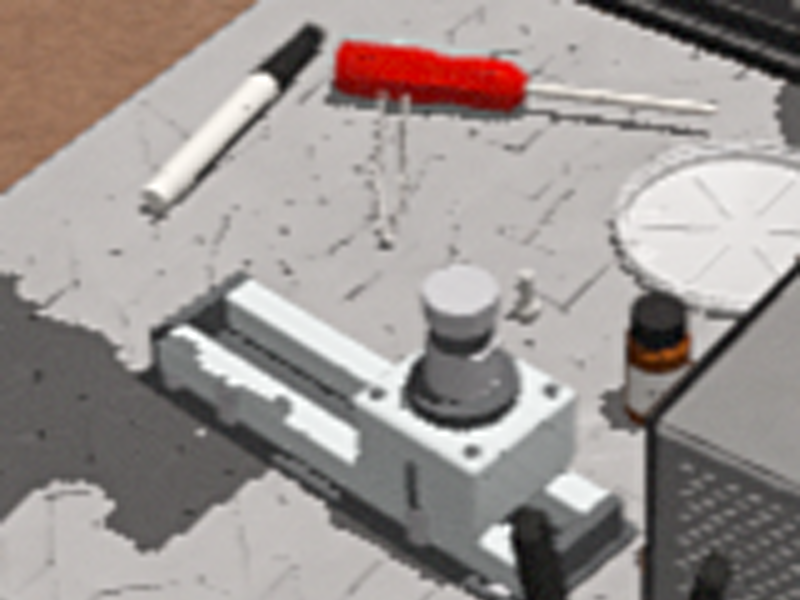

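View pics/t6.png

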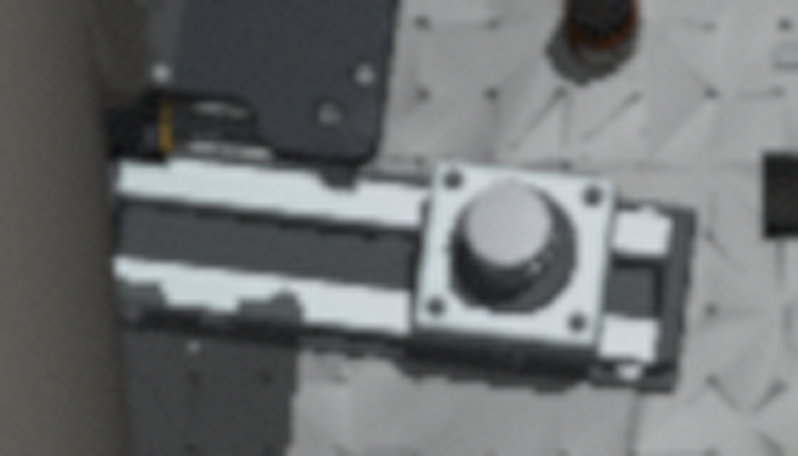

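View pics/wr6.png

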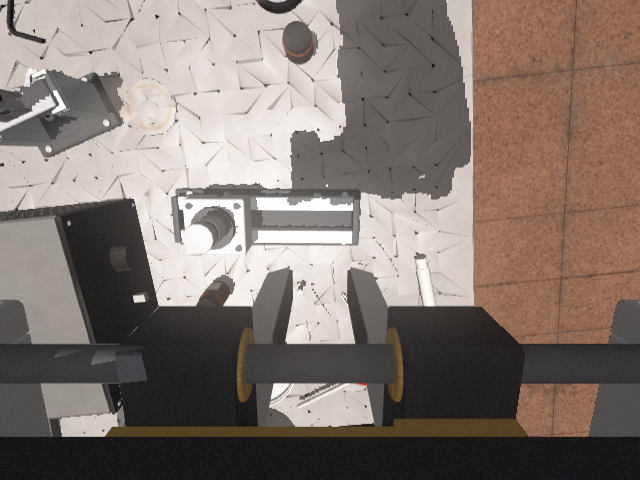

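```bash
python3 - <<'E'
from h import *
T=cam('top');S=cam('scene')
a=onz(T,220+508.5/5.7-.5,190+223.5/5.7-.5,.109);b=onz(S,220+459.5/5-.5,170+292/5-.5,.109)
print(a,b)
for q in(a,b): d=q[:2]-C;print('travel',.055-d@RY,'perp',d@RX)
print('expected', C-.045*RY)
z=np.load('W6.npz');W=tuple(z[k] for k in['f','cx','cy','R','t']);q=onz(W,199,237,.109);d=q[:2]-C;print(q,.055-d@RY,d@RX)
s,R=st()
# spreader hover
y=np.array([-.27,.963]);x=np.array([.963,.27])
h=(np.array([.4508,-.1111])+[.4667,-.1622]+[.4518,-.1098]+[.4672,-.1618])/4
print('handle mid',h,'rest ctr', np.mean([[.4728,-.0834],[.4975,-.1728],[.4457,-.1877],[.4213,-.1003]],0))
go([h[0],h[1],.30],y)
E
```

```text
[0.5829 0.0129 0.109 ] [0.5828 0.0128 0.109 ]
travel 0.10052611297996958 perp 4.354054042688989e-06
travel 0.10070187892663239 perp -6.72817656694931e-05
expected [0.5829 0.0135]
[0.5821 0.0168 0.109 ] 0.09675353165828526 -0.0012313718014342312
t 5.85 p [0.5922 0.1163 0.2197] y [ 0.1059  0.9944 -0.0004] z [-0.0007 -0.0004 -1.    ] F [ 0.492  -0.1592 -0.5153] M [0.0314 0.0361 0.0703] w 32.931220148720364
handle mid [ 0.4591 -0.1362] rest ctr [ 0.4593 -0.1361]
t 5.85 p [0.5922 0.1163 0.2197] y [ 0.1059  0.9944 -0.0004] z [-0.0007 -0.0004 -1.    ] F [ 0.492  -0.1592 -0.5153] M [0.0314 0.0361 0.0703] w 32.931220148720364
shift [ 105.6881 -265.2583  -80.0735] turn -0.3794432602225861
```

Request:
step_arm(increments=[50,-100,-80,-0.15,94,106,-265,-80,-0.38,94,106,-265,-80,-0.38,94,106,-265,-80,-0.38,94,106,-265,-80,-0.38,94,106,-265,-80,-0.38,94,106,-265,-80,-0.38,94,106,-265,-80,-0.38,94])

```text
time: 6.65
tool_pos: [0.4585, -0.1364, 0.2997]
tcp_rot: [0.426, -3.112, -0.001]
wrist_force: [0.1, 1.3, -0.4]
grip_width: 0.991
```

Request:
step_arm(increments=[0,0,0,0,94,0,0,0,0,94])

```text
time: 6.85
tool_pos: [0.4595, -0.1345, 0.2996]
tcp_rot: [0.432, -3.11, 0.0]
wrist_force: [0.1, 0.7, -0.1]
grip_width: 1.001
```

```bash
python3 - <<'E'
from h import *
go([.4591,-.1362,.30],[-.27,.963])
W=cam('wrist');np.savez('W7',f=W[0],cx=W[1],cy=W[2],R=W[3],t=W[4])
cv2.imwrite('pics/wr7.png',bot.get_image('wrist'))
for k,(X) in enumerate([(.4508,-.1111,.174),(.4667,-.1622,.174),(.4591,-.1362,.154)]): print(proj(W,X))
E
```

```text
t 6.85 p [ 0.4595 -0.1345  0.2996] y [-0.2724  0.9622  0.0002] z [-0.0016 -0.0003 -1.    ] F [ 0.0608  0.7349 -0.119 ] M [ 0.0553 -0.0465  0.0233] w 94.12945619968139
shift [ 0.8073 -1.5163 -0.3658] turn 0.0025822612623822116
[347.4018 231.3701]
[286.0711 232.9641]
[317.2184 228.0363]
```

View pics/wr7.png

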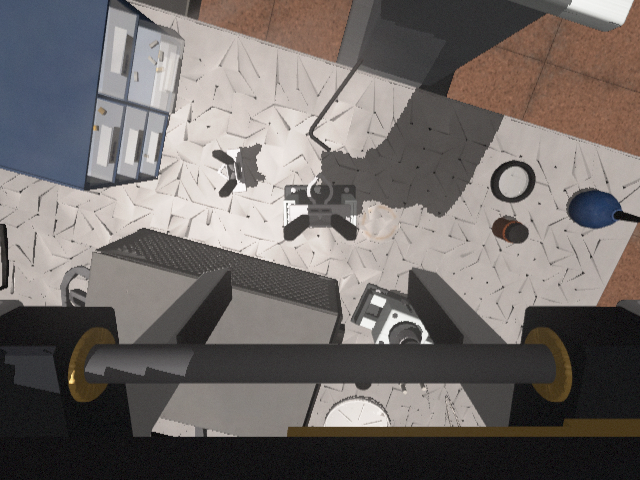

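```bash
python3 - <<'E'
from h import *
a=cv2.imread('pics/wr7.png'); cv2.imwrite('pics/c7.png',cv2.resize(a[170:250,265:375],None,fx=7,fy=7,interpolation=2))
E
```

```text
(no output)
```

View pics/c7.png

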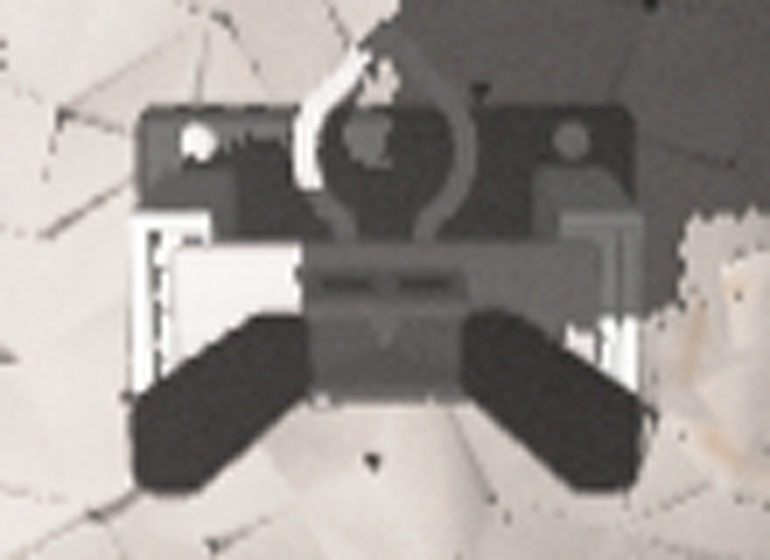

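```bash
python3 - <<'E'
from h import *
z=np.load('W7.npz');W=tuple(z[k] for k in['f','cx','cy','R','t'])
for u,v,zz in[(132,400,.176),(642,400,.176),(130,300,.075),(641,300,.075),(137,110,.006),(634,110,.006),(200,142,.006),(571,140,.006)]:
    print(onz(W,265+(u+.5)/7-.5,170+(v+.5)/7-.5,zz))
print(-W[3].T@W[4])
go([.4591,-.1362,.30],[-.27,.963])
T=cam('top')
cv2.imwrite('pics/t7.png',bot.get_image('top'))
E
```

```text
[ 0.4615 -0.1657  0.176 ]
[ 0.4444 -0.1052  0.176 ]
[ 0.468  -0.1745  0.075 ]
[ 0.4454 -0.0943  0.075 ]
[ 0.4454 -0.1859  0.006 ]
[ 0.4201 -0.0961  0.006 ]
[ 0.448 -0.173  0.006]
[ 0.4286 -0.1059  0.006 ]
[ 0.3941 -0.1529  0.4782]
t 6.9 p [ 0.4595 -0.1346  0.2997] y [-0.2724  0.9622  0.0001] z [-0.0015 -0.0004 -1.    ] F [0.27   0.2925 0.0785] M [ 0.0533  0.0138 -0.0229] w 93.74273382996272
shift [ 0.7733 -1.3995 -0.2526] turn 0.0025690813263811204
```

Request:
step_arm(increments=[0,-0.5,60,0,94,0,-0.5,110,0,94,0,-0.5,145,0,94,0,-0.5,164,0,94,0,-0.5,164,0,94,0,-0.5,164,0,94,0,-0.5,164,0,94], squeeze=30)

```text
time: 7.65
tool_pos: [0.4604, -0.1361, 0.1378]
tcp_rot: [-0.429, 3.11, -0.001]
wrist_force: [0.3, -1.2, -0.4]
grip_width: 1.003
```

```bash
python3 - <<'E'
from h import *
go([.4591,-.1352,.1352],[-.2715,.9624])
a=bot.get_image('scene');cv2.imwrite('pics/w8.png',cv2.resize(a[250:400,270:430],None,fx=4,fy=4))
E
```

```text
t 7.65 p [ 0.4604 -0.1361  0.1378] y [-0.271   0.9626 -0.0006] z [ 0.0019 -0.0001 -1.    ] F [ 0.2965 -1.2369 -0.3704] M [ 0.0342 -0.0508 -0.0023] w 94.25241043264435
shift [0.9957 1.2038 2.6158] turn -0.0005078852181091221
```

View pics/w8.png

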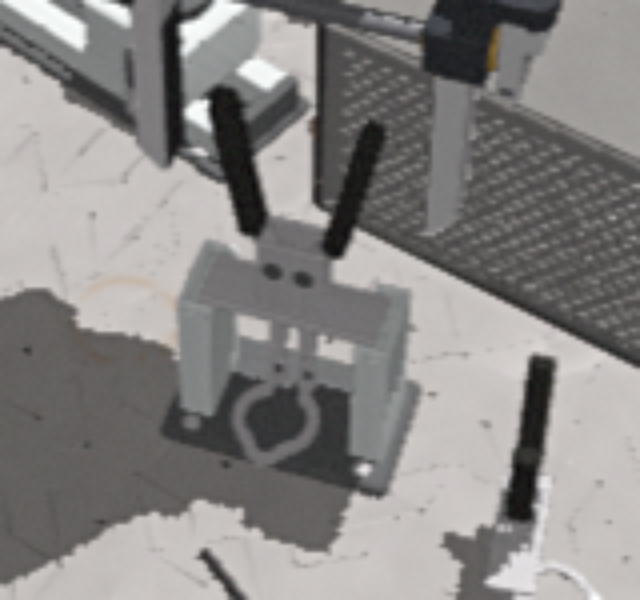

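Request:
step_arm(increments=[1,1,2,0,64,1,1,2,0,60,1,1,2,0,56,1,1,2,0,52,1,1,2,0,46,1,1,2,0,40,1,1,2,0,34,1,1,2,0,30], squeeze=30)

```text
time: 8.5
tool_pos: [0.4589, -0.1348, 0.1353]
tcp_rot: [-0.43, 3.111, 0.001]
wrist_force: [-2.4, 6.1, 17.1]
grip_width: 0.376
```

Request:
step_arm(increments=[0,0,0,0,25,0,0,0,0,25,0,0,0,0,25], squeeze=35)

```text
time: 8.8
tool_pos: [0.4588, -0.1347, 0.1353]
tcp_rot: [-0.43, 3.111, 0.001]
wrist_force: [-2.0, 5.5, 15.4]
grip_width: 0.374
```

```bash
python3 - <<'E'
from h import *
go([.4591,-.1352,.1352],[-.2715,.9624])
a=bot.get_image('scene');cv2.imwrite('pics/w9.png',cv2.resize(a[250:400,270:430],None,fx=4,fy=4))
E
```

```text
t 8.8 p [ 0.4588 -0.1347  0.1353] y [-0.2713  0.9625  0.0006] z [ 0.0011  0.0009 -1.    ] F [-1.97    5.4513 15.3547] M [1.5234 0.6768 0.1364] w 35.131727612157164
shift [-0.1475 -0.5108  0.0564] turn -0.00025719202728108017
```

View pics/w9.png

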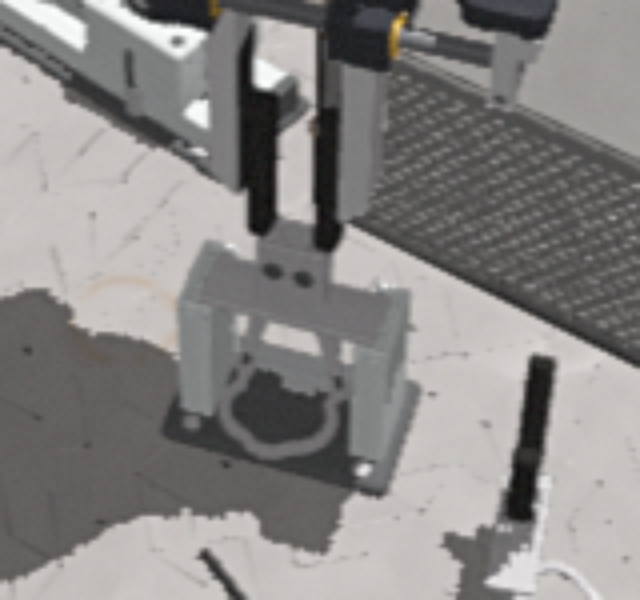

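Request:
step_arm(increments=[0,0.5,-2,0,25,0,0.8,-6,0,25,0,0.8,-14,0,25,0,0.8,-30,0,25,0,0.8,-50,0,25,0,0.8,-75,0,25,0,0.8,-100,0,25,0,0.8,-130,0,25])

```text
time: 9.65
tool_pos: [0.4573, -0.1348, 0.2656]
tcp_rot: [0.429, -3.111, 0.0]
wrist_force: [1.3, 0.0, -2.3]
grip_width: 0.369
```

Request:
step_arm(increments=[0,0,0,0,25,0,0,0,0,25])

```text
time: 9.85
tool_pos: [0.458, -0.1347, 0.2649]
tcp_rot: [-0.429, 3.111, -0.0]
wrist_force: [0.1, 0.2, -2.1]
grip_width: 0.37
```

```bash
python3 - <<'E'
from h import *
st()
a=bot.get_image('scene');cv2.imwrite('pics/s10r.png',a);cv2.imwrite('pics/w10.png',cv2.resize(a[190:340,270:430],None,fx=4,fy=4,interpolation=2))
b=bot.get_image('top');cv2.imwrite('pics/t10r.png',b);cv2.imwrite('pics/t10.png',cv2.resize(b[260:360,340:480],None,fx=5.5,fy=5.5,interpolation=2))
W=cam('wrist');np.savez('W10',f=W[0],cx=W[1],cy=W[2],R=W[3],t=W[4])
cv2.imwrite('pics/wr10.png',bot.get_image('wrist'))
E
```

```text
t 9.85 p [ 0.458  -0.1347  0.2649] y [-0.2706  0.9627 -0.0002] z [ 0.0011  0.0001 -1.    ] F [ 0.1297  0.2153 -2.0783] M [ 0.0483  0.062  -0.0251] w 34.81519909430969
```

View pics/w10.png

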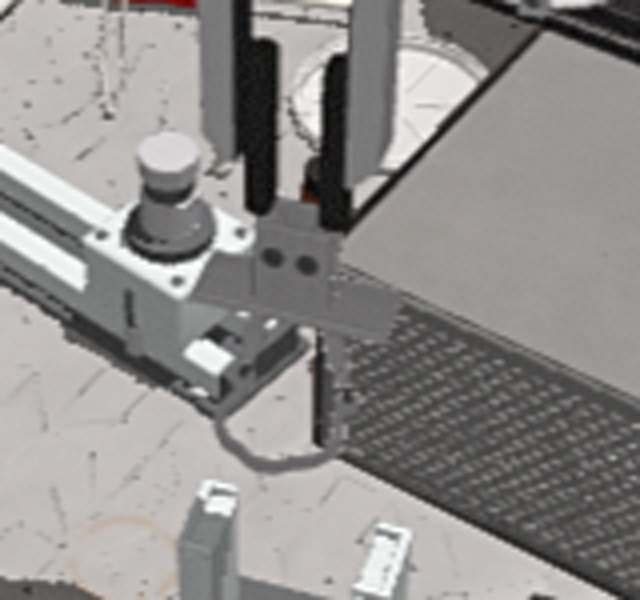

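View pics/t10.png

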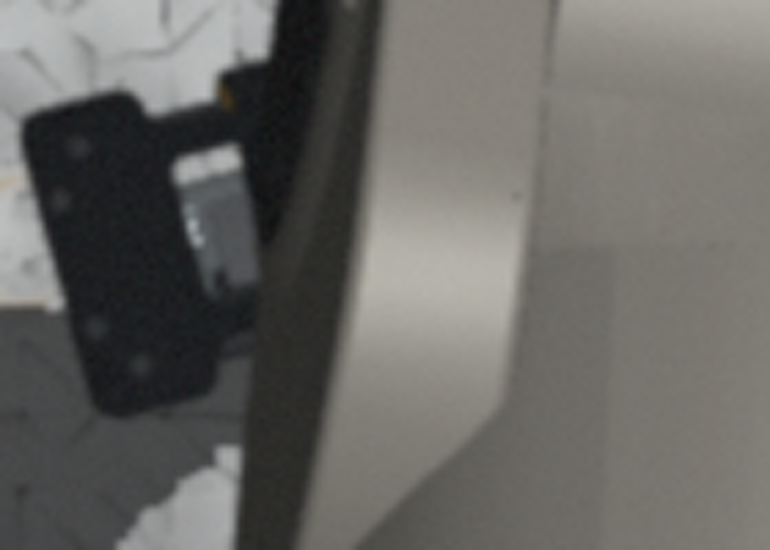

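View pics/wr10.png

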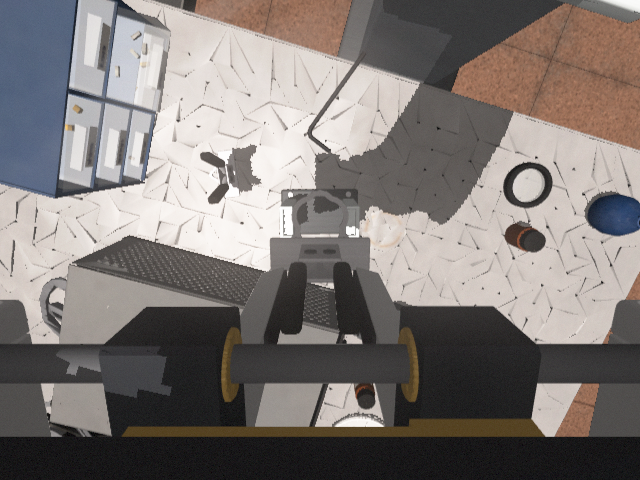

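```bash
python3 - <<'E'
from h import *
a=cv2.imread('pics/wr10.png'); cv2.imwrite('pics/c10.png',cv2.resize(a[180:270,260:380],None,fx=6.5,fy=6.5,interpolation=2))
z=np.load('W10.npz');W=tuple(z[k] for k in['f','cx','cy','R','t'])
x=np.array([.9624,.2715]);y=np.array([-.2715,.9624]);o=np.array([.458,-.1347])
for n,dx,dy,zz in[('seat',-15.5,0,.1556),('inner?',-15.5-16,0,.1556),('reach25',-40.5,0,.1556),('L',-15.5,23.5,.1556),('R',-15.5,-23.5,.1556),('plate+',-12,35,.2016),('plate-',-12,-35,.2016)]:
    p=o+x*dx/1000+y*dy/1000;q=proj(W,[*p,zz]);print(n,q,(q-[260,180])*6.5)
E
```

```text
seat [318.4404 220.2787] [379.8629 261.8116]
inner? [318.3985 200.7144] [379.5899 134.6436]
reach25 [318.3743 189.4843] [379.4333  61.6478]
L [347.2437 220.2294] [567.0841 261.4908]
R [289.63   220.3281] [192.5948 262.1326]
plate+ [368.8893 237.2535] [707.7805 372.1477]
plate- [267.8434 237.4341] [ 50.9818 373.3219]
```

View pics/c10.png

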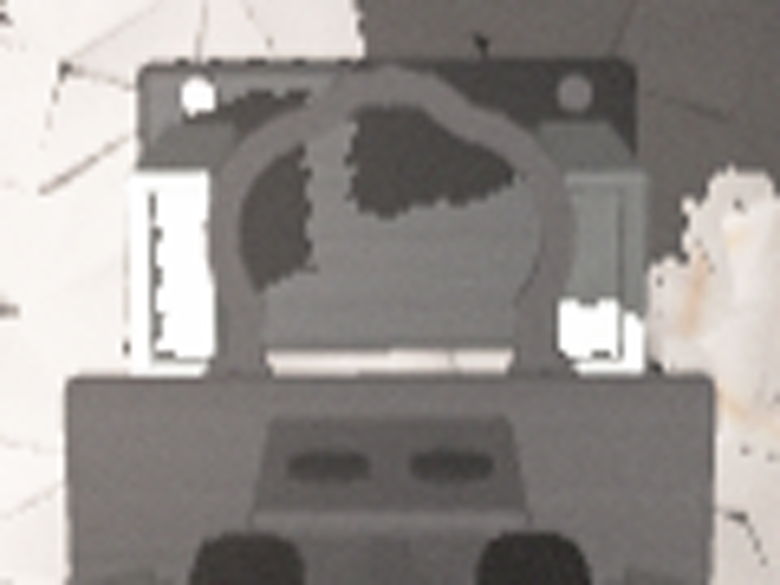

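```bash
python3 - <<'E'
from h import *
go([.5979,.0172,.265],[-.2715,.9624])
E
```

```text
t 10.0 p [ 0.4574 -0.1346  0.2636] y [-0.2707  0.9627  0.0004] z [-0.0016 -0.0001 -1.    ] F [ 0.5448  0.3502 -3.0345] M [ 0.0669 -0.0237 -0.0107] w 34.619939592344295
shift [-176.365   108.0681   -1.6094] turn -0.0008873607375056674
```

Request:
step_arm(increments=[-30,19,0,0,25,-65,40,0,0,25,-100,62,0,0,25,-130,80,0,0,25,-155,95,0,0,25,-170,104,0,0,25,-176,108,0,0,25,-176,108,0,0,25])

```text
time: 10.8
tool_pos: [0.5979, 0.0168, 0.2638]
tcp_rot: [0.429, -3.111, 0.001]
wrist_force: [-0.6, 0.1, -2.0]
grip_width: 0.37
```

Request:
step_arm(increments=[0,0,0,0,25,0,0,0,0,25])

```text
time: 11.0
tool_pos: [0.5975, 0.0157, 0.2647]
tcp_rot: [-0.427, 3.112, -0.0]
wrist_force: [0.2, -0.3, -2.1]
grip_width: 0.371
```

```bash
cat > look.py <<'E'
from h import *
import sys
k=sys.argv[1]
s,R=st()
a=bot.get_image('scene');cv2.imwrite(f'pics/s{k}r.png',a);cv2.imwrite(f'pics/s{k}.png',cv2.resize(a[170:290,260:380],None,fx=5,fy=5,interpolation=2))
s,R=st()
W=cam('wrist');np.savez(f'W{k}',f=W[0],cx=W[1],cy=W[2],R=W[3],t=W[4])
w=bot.get_image('wrist');cv2.imwrite(f'pics/wr{k}r.png',w);cv2.imwrite(f'pics/wr{k}.png',cv2.resize(w[180:270,260:380],None,fx=6.5,fy=6.5,interpolation=2))
E
python3 look.py 11
```

```text
t 11.0 p [0.5975 0.0157 0.2647] y [-0.2692  0.9631 -0.0001] z [ 0.0001 -0.0001 -1.    ] F [ 0.2021 -0.2953 -2.1066] M [-0.0242  0.0352  0.0378] w 34.917915485304874
t 11.05 p [0.5976 0.0159 0.2648] y [-0.2694  0.963  -0.    ] z [ 0.0003  0.0001 -1.    ] F [ 0.8392 -0.2549 -1.8956] M [0.0049 0.0012 0.0046] w 35.23888623811291
```

View pics/s11.png

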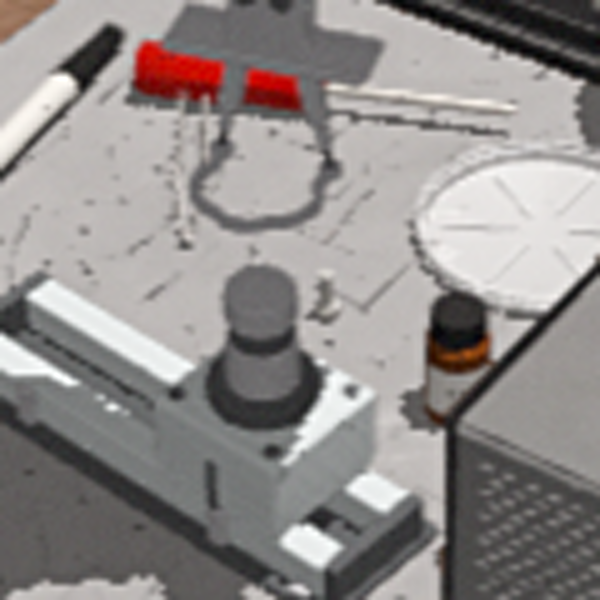

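View pics/wr11.png

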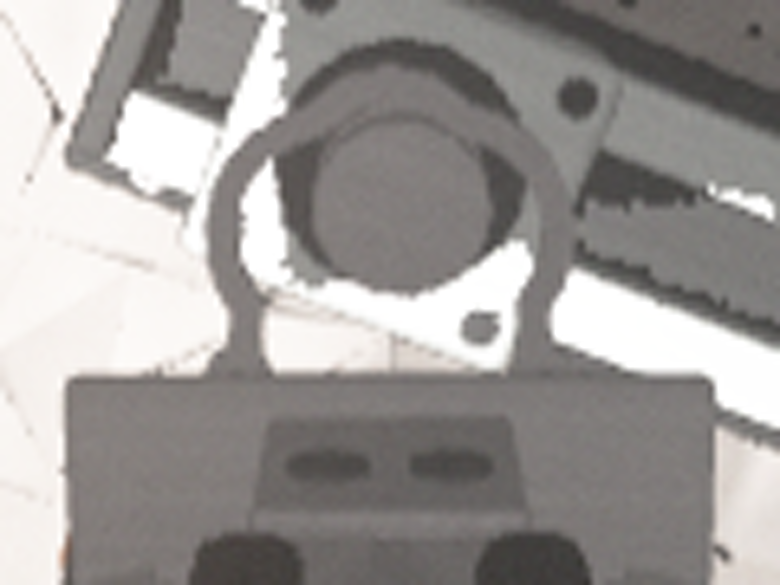

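```bash
cat > rel.py <<'E'
from h import *
import sys
def rel(k,sp,L,Rr,front,zr,rz=.109,sc=6.5,off=(260,180)):
    z=np.load(f'W{k}.npz');W=tuple(z[n] for n in['f','cx','cy','R','t'])
    px=lambda p:(off[0]+(p[0]+.5)/sc-.5,off[1]+(p[1]+.5)/sc-.5)
    s,R=st();x=-R[:2,0];y=R[:2,1];o=s['tool_pos'][:2]
    g=lambda p,zz:(lambda q:np.array([(q-o)@x,(q-o)@y])*1000)(onz(W,*px(p),zz)[:2])
    print('spindle',g(sp,rz),'L',g(L,zr),'R',g(Rr,zr),'front',g(front,zr))
E
python3 - <<'E'
from rel import *
rel(11,(403,202),(210,230),(574,230),(390,65),.1556)
rel(11,(403,202),(240,230),(542,230),(390,108),.1556)
rel(11,(312,202),(240,230),(542,230),(390,108),.1556)
rel(11,(403,112),(240,230),(542,230),(390,108),.1556)
S=cam('scene'); sc=5;off=(260,170)
a=onz(S,260+260.5/5-.5,170+292.5/5-.5,.109);print('spindle S',a)
for p in[(190,190),(338,168),(265,230),(222,142),(331,162)]: print(onz(S,260+(p[0]+.5)/5-.5,170+(p[1]+.5)/5-.5,.1556))
E
```

```text
t 11.1 p [0.5978 0.0161 0.2648] y [-0.2696  0.963   0.    ] z [ 0.0004  0.0001 -1.    ] F [-0.0199 -0.4826 -1.647 ] M [ 0.0154  0.014  -0.0253] w 35.12647304513237
spindle [-15.3171   2.3792] L [-19.1931 -22.172 ] R [-19.1465  23.5102] front [-39.7816   0.4304]
t 11.1 p [0.5978 0.0161 0.2648] y [-0.2696  0.963   0.    ] z [ 0.0004  0.0001 -1.    ] F [-0.0199 -0.4826 -1.647 ] M [ 0.0154  0.014  -0.0253] w 35.12647304513237
spindle [-15.3171   2.3792] L [-19.1892 -18.4078] R [-19.1506  19.4933] front [-34.4764   0.4265]
t 11.1 p [0.5978 0.0161 0.2648] y [-0.2696  0.963   0.    ] z [ 0.0004  0.0001 -1.    ] F [-0.0199 -0.4826 -1.647 ] M [ 0.0154  0.014  -0.0253] w 35.12647304513237
spindle [-15.3304 -10.8528] L [-19.1892 -18.4078] R [-19.1506  19.4933] front [-34.4764   0.4265]
t 11.1 p [0.5978 0.0161 0.2648] y [-0.2696  0.963   0.    ] z [ 0.0004  0.0001 -1.    ] F [-0.0199 -0.4826 -1.647 ] M [ 0.0154  0.014  -0.0253] w 35.12647304513237
spindle [-28.4058   2.3716] L [-19.1892 -18.4078] R [-19.1506  19.4933] front [-34.4764   0.4265]
spindle S [0.5828 0.0123 0.109 ]
[0.5684 0.029  0.1556]
[ 0.6057 -0.005   0.1556]
[ 0.5653 -0.004   0.1556]
[0.5955 0.0359 0.1556]
[ 0.6071 -0.0011  0.1556]
```

Request:
step_arm(increments=[0,0.5,8,0,25,0.2,1,18,0,25,0.2,1.4,28,0,25,0.2,1.4,35,0,25,0.2,1.4,37.5,0,25,0.2,1.4,37.5,0,25,0.2,1.4,37.5,0,25,0.2,1.4,37.5,0,25])

```text
time: 11.9
tool_pos: [0.5978, 0.0183, 0.2273]
tcp_rot: [-0.429, 3.112, -0.0]
wrist_force: [0.8, 0.7, -2.1]
grip_width: 0.371
```

```bash
python3 look.py 12
```

```text
t 11.9 p [0.5978 0.0183 0.2273] y [-0.2707  0.9627 -0.0001] z [ 0.0005  0.0001 -1.    ] F [ 0.842   0.6675 -2.1325] M [ 0.0199 -0.0374  0.0103] w 34.88206203364156
t 11.95 p [0.5977 0.0183 0.2273] y [-0.2707  0.9627 -0.    ] z [ 0.0005  0.0001 -1.    ] F [-0.1448 -0.4637 -1.0596] M [ 0.0649  0.0594 -0.034 ] w 35.25368179900421
```

View pics/s12.png

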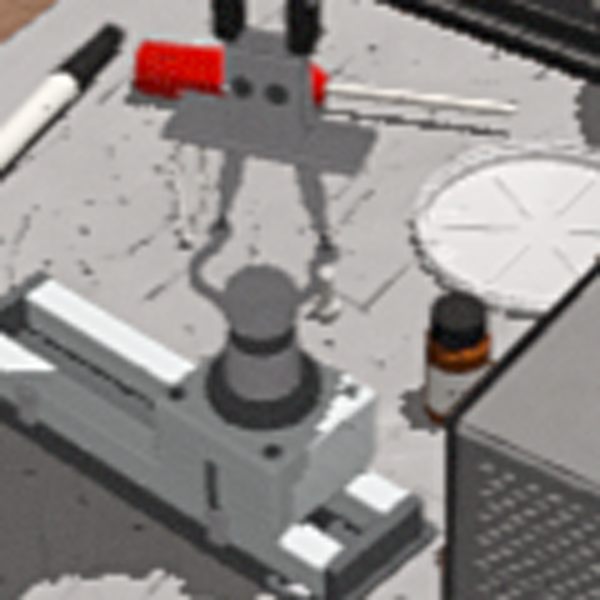

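View pics/wr12.png

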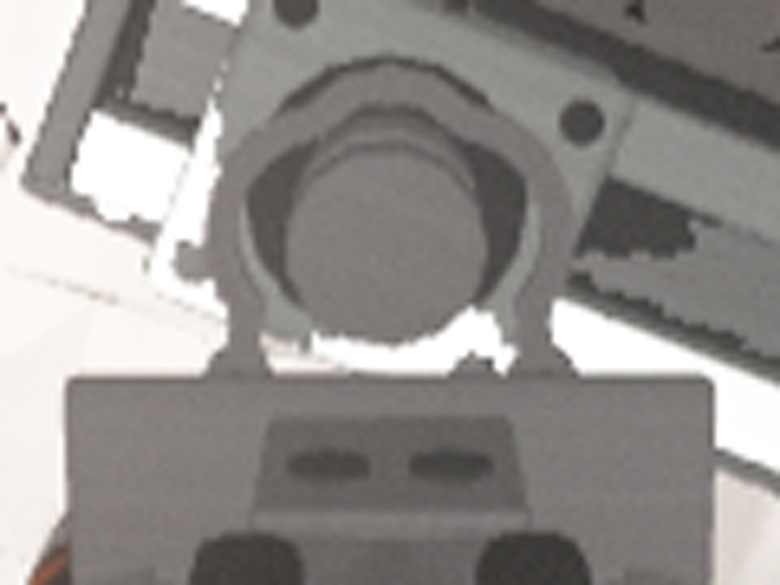

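```bash
python3 - <<'E'
from rel import *
rel(12,(386.5,243),(210,230),(574,230),(390,65),.118)
rel(12,(386.5,243),(240,230),(542,230),(390,108),.118)
a=cv2.imread('pics/s12r.png')[210:260,290:345].astype(float)
a=np.clip((a-50)*2.2,0,255).astype(np.uint8);cv2.imwrite('pics/s12e.png',cv2.resize(a,None,fx=11,fy=11,interpolation=2))
E
```

```text
t 12.0 p [0.5977 0.0183 0.2273] y [-0.2707  0.9626 -0.0001] z [ 0.0005  0.0001 -1.    ] F [ 0.6349 -0.3529 -1.794 ] M [ 0.0839 -0.0044  0.0498] w 35.215336646180425
spindle [-15.6871   0.1304] L [-18.9532 -22.0247] R [-18.9157  23.6758] front [-39.555    0.5828]
t 12.0 p [0.5977 0.0183 0.2273] y [-0.2707  0.9626 -0.0001] z [ 0.0005  0.0001 -1.    ] F [ 0.6349 -0.3529 -1.794 ] M [ 0.0839 -0.0044  0.0498] w 35.215336646180425
spindle [-15.6871   0.1304] L [-18.9501 -18.2591] R [-18.919   19.6572] front [-34.2476   0.5799]
```

View pics/s12e.png

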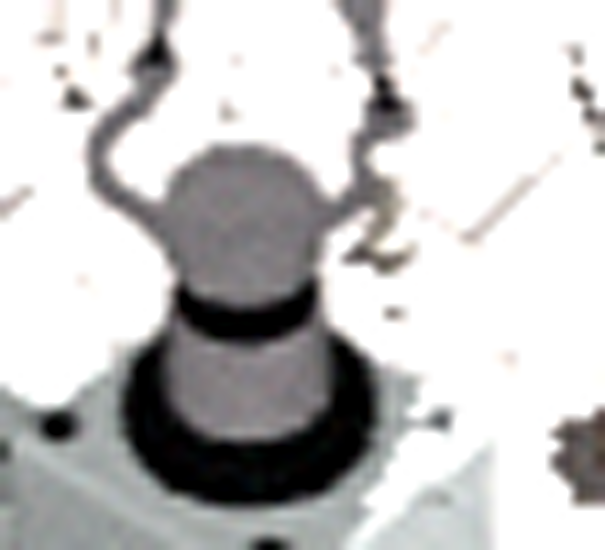

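Request:
step_arm(increments=[0.8,-0.7,0,0,25,0.8,-0.7,0,0,25,0.8,-0.7,2,0,25,0.8,-0.7,4,0,25,0.8,-0.7,6,0,25,0.8,-0.7,6,0,25])

```text
time: 12.6
tool_pos: [0.5968, 0.0174, 0.2206]
tcp_rot: [0.429, -3.112, 0.0]
wrist_force: [0.7, 0.5, -2.3]
grip_width: 0.373
```

```bash
python3 look.py 13
```

```text
t 12.6 p [0.5968 0.0174 0.2206] y [-0.2708  0.9626  0.    ] z [-0.0006 -0.0001 -1.    ] F [ 0.6686  0.4894 -2.331 ] M [0.0263 0.0431 0.009 ] w 35.10557925031429
t 12.65 p [0.5969 0.0174 0.2208] y [-0.2707  0.9627 -0.    ] z [-0.0004 -0.0001 -1.    ] F [-0.4595 -0.4647 -0.8544] M [0.098  0.0387 0.0078] w 35.00822315319031
```

View pics/wr13.png

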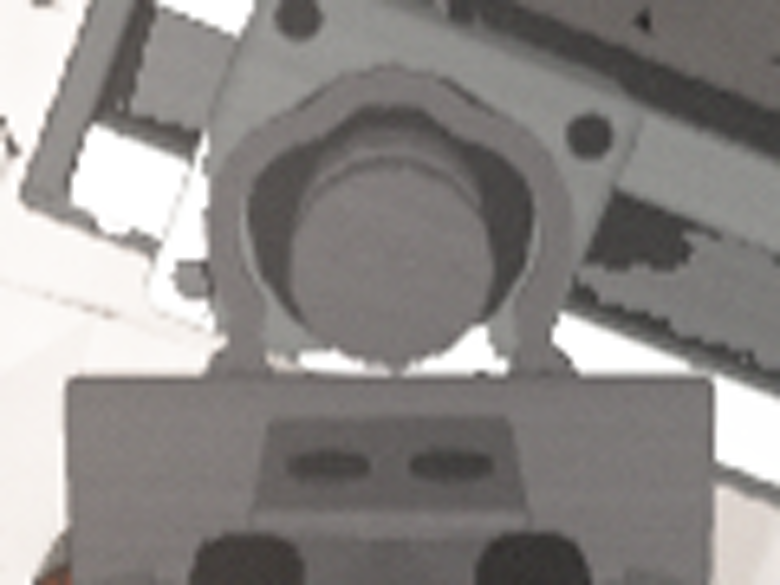

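```bash
python3 - <<'E'
from rel import *
rel(13,(391,263),(210,230),(574,230),(391,65),.1115)
rel(13,(391,263),(240,230),(542,230),(391,106),.1115)
E
```

```text
t 12.7 p [0.5969 0.0174 0.2209] y [-0.2708  0.9626 -0.0001] z [-0.0002 -0.0001 -1.    ] F [ 0.9699 -0.4794 -2.2221] M [ 0.0166  0.001  -0.029 ] w 34.63642326107573
spindle [-14.4698   0.7506] L [-19.157  -21.9689] R [-19.1198  23.7206] front [-39.7518   0.7564]
t 12.7 p [0.5969 0.0174 0.2209] y [-0.2708  0.9626 -0.0001] z [-0.0002 -0.0001 -1.    ] F [ 0.9699 -0.4794 -2.2221] M [ 0.0166  0.001  -0.029 ] w 34.63642326107573
spindle [-14.4698   0.7506] L [-19.1539 -18.2041] R [-19.123   19.7031] front [-34.6938   0.7542]
```

Request:
step_arm(increments=[-0.3,0,2,0,25,-0.3,0,4,0,25,-0.3,0,6,0,25,-0.3,0,8,0,25,-0.3,0,8,0,25])

```text
time: 13.2
tool_pos: [0.5971, 0.0175, 0.2126]
tcp_rot: [0.429, -3.112, 0.0]
wrist_force: [0.2, -0.2, -2.0]
grip_width: 0.376
```

Request:
step_arm(increments=[0,0,2.5,0,25,0,0,5,0,25,0,0,8,0,25,0,0,10.5,0,25,0,0,11.5,0,25,0,0,11.5,0,25,0,0,11.5,0,25])

```text
time: 13.9
tool_pos: [0.5973, 0.0174, 0.2015]
tcp_rot: [0.429, -3.112, 0.0]
wrist_force: [0.0, 0.2, -2.0]
grip_width: 0.374
```

```bash
python3 look.py 14;  python3 - <<'E'
from h import *
a=cv2.imread('pics/s14r.png')[200:260,285:350].astype(float)
a=np.clip((a-50)*2.2,0,255).astype(np.uint8);cv2.imwrite('pics/s14e.png',cv2.resize(a,None,fx=10,fy=10,interpolation=2)[:600])
E
```

```text
t 13.9 p [0.5973 0.0174 0.2015] y [-0.2707  0.9627 -0.    ] z [-0.     -0.0001 -1.    ] F [ 0.0036  0.19   -2.0205] M [ 0.1203  0.0028 -0.0416] w 35.12509603913265
t 13.95 p [0.5973 0.0175 0.2016] y [-0.2707  0.9627 -0.    ] z [ 0.0002  0.     -1.    ] F [-0.2902  0.9978 -2.6188] M [ 0.0239  0.0708 -0.0036] w 34.84317408205618
```

View pics/s14e.png

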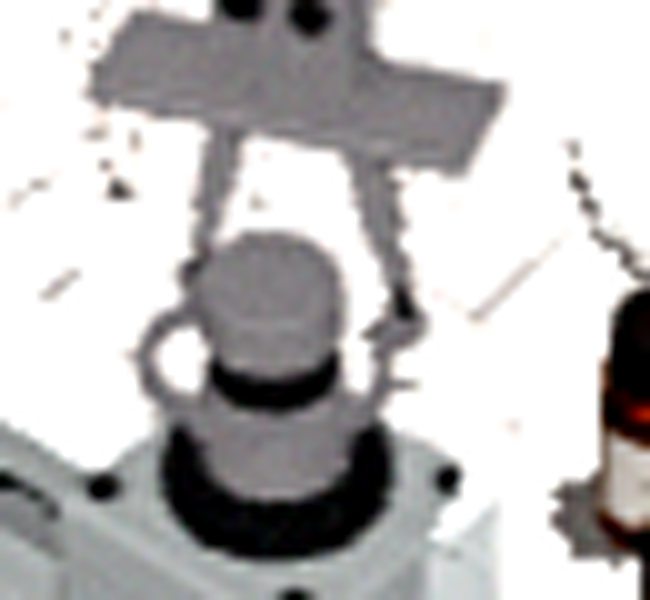

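View pics/wr14.png

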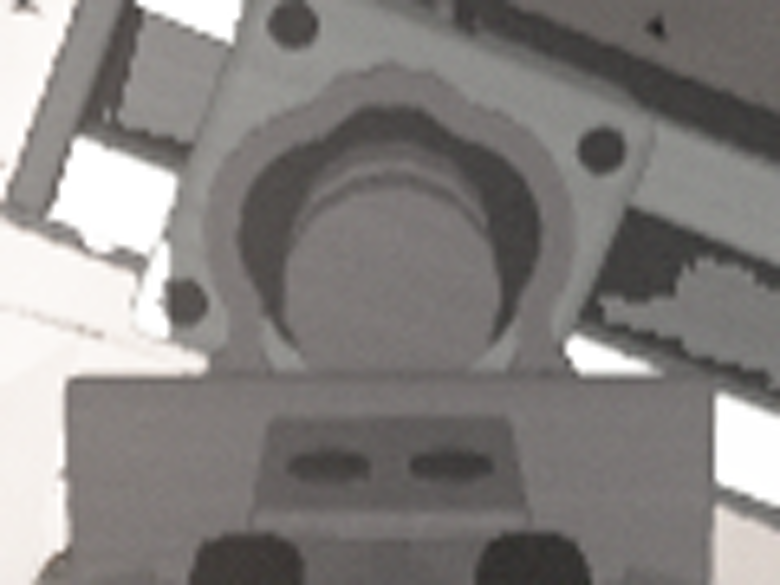

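```bash
python3 - <<'E'
from h import *
S=cam('scene')
a=cv2.imread('pics/s14e.png');a=a.copy()
x=np.array([.9627,.2707]);y=np.array([-.2707,.9627]);c=np.array([.5826,.0131])
for zz,col in((.089,(255,0,0)),(.092,(0,160,0)),(.095,(0,0,255))):
    # eyelets (+15.5), widest points, front
    for dx,dy in((-3.5,23),(-3.5,-23),(-25,0),(15.5,19),(15.5,-19)):
        p=c+(x*dx+y*dy)/1000;q=(proj(S,[*p,zz])-[285,200]+.5)*10
        cv2.circle(a,tuple(int(v) for v in q),4,col,-1)
cv2.imwrite('pics/s14f.png',a)
E
```

```text
(no output)
```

View pics/s14f.png

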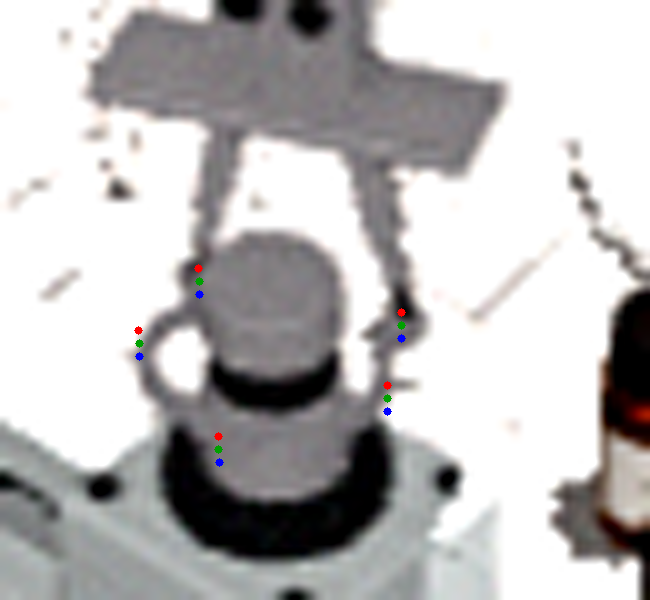

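```bash
python3 - <<'E'
from rel import *
rel(14,(392,291),(207,230),(574,230),(391,63),.092)
E
```

```text
t 14.0 p [0.5973 0.0175 0.2016] y [-0.2708  0.9626 -0.    ] z [ 0.0002 -0.     -1.    ] F [ 0.2483 -0.1488 -2.2503] M [ 0.0443  0.0372 -0.0128] w 34.90892505625304
spindle [-14.5306   0.7853] L [-18.9922 -22.4156] R [-18.9528  23.7015] front [-39.8557   0.7128]
```

```bash
python3 - <<'E'
from h import *
print(bot.finish_job()); st()
E
```

```text
the job is handed in; nothing more can be done
None
the job is handed in; nothing more can be done
```

The job is handed in at about 14 s of the 58 s allowed. The open ring is around the groove, and the arm is still holding the spreader squeezed.

- **Carrier:** I pushed it along the rail over the bump, where the force peaked around 10 N and then dropped. After backing off, the top and scene views put its travel at 100.5–100.7 mm, against 100 mm for the fitting station. One wrist-camera reading taken while the arm was still settling gave 97 mm; I discounted it.
- **Spreader:** I used the larger one, in the two-post rest; the smaller one standing free beside it was left alone. The handles are squeezed to about 35 mm with a 35 N grip (fully squeezed is 36 mm), and the ring looks open in the wrist view.
- **Ring at the groove:**
  - The wrist camera shows the ring centred on the spindle to about 0.4 mm. The scene and top views agree to about 0.6 mm.
  - Ring height works out at about 92 mm from the arm position, the same as the groove. The scene view agrees to within 1–2 mm.
  - The wrist force is only the spreader's weight (about -2 N vertical, under 1 N sideways), so it is not leaning on the spindle.

The wrist camera differed from the other two views by 1–3 mm in absolute position. I therefore centred the ring using its position relative to the spindle in that same picture, then split the small remaining difference with the other views.

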